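# Push the filled cassette drawers shut

### The arm

A 6-joint arm with a two-finger parallel gripper is mounted at the origin on a cart in front of the work surface, level with it; the furniture and walls round the work are solid. World frame = base frame: x ahead of the robot, y to its left, z up, the work surface at z = 0. Lengths are in m, angles in rad, forces in N, time in s.
With the tool pointing down it reaches from about 0.325 to 0.75 m from the base axis. Payload 7.6 kg.
Tool frame: the origin (TCP) lies midway between the tips of the shut fingers; the grasp point (between the pads) lies 19 mm behind it; z points along the fingers, y is the line along which they close (so a half turn about z gives the same grasp; the last joint's range is limited). The gripper opens to 85 mm and grips with 20 to 120 N. Pads are 22 mm wide; open, the fingers measure 114 mm over their backs; the gripper's body (76 mm by 85 mm) begins 54 mm behind the grasp point. The pads swing forward as they close: fully open they stand 13 mm farther back than shut.
Start: joints at [-1.361, 0.052, 1.401, -0, 1.689, -0.07], TCP at [0.145, -0.505, 0.198] pointing down, gripper open.
Joint ranges: [-2.9, 2.9], [-0.91, 2.17], [0.12, 2.37], [-1.06, 4.2], [0.26, 2.73], [-2.93, 2.93]. Speed limits (rad/s): [2.57, 2.57, 3.01, 3.14, 3.14, 3.14].

### API

Orientations are given as a rotation vector (axis times angle).
In Python, from station import robot gives the robot as it stands. The module is installed in compiled form; this text tells all that it offers.
- The arm moves only by the tool move_arm, never from a script. Its argument "steps" is one flat list of numbers, 7 for each row, row after row: the shift along the world's x, y, z in m, then the turn, a rotation vector about the world's x, y, z in rad, then the opening in per cent of the stroke, from 0 (shut) to 100 (fully open). In form: [x, y, z, rx, ry, rz, hand, x, y, z, rx, ry, rz, hand, ...]. A call has 1 to 10 rows; each row is the pose to reach, as a shift and turn from the pose commanded when the call began; what a row does not reach only later rows make up. A row lasts 1/8 s, in which the tool goes at most 62.5 mm and 10.7 degrees, less where a joint would pass 70% of its speed; a pose out of reach is approached as far as the arm can. A call with a gripper value outside its range is refused whole. The fingers move at their own pace and stop on an object; "newtons" is the grip in N (left out, the last holds). Time passes only in rows, so rows that repeat a pose let the fingers close. It gives the time, the measured TCP pose, the force, the opening and the grip force at its end, in the units of the state.
- robot.get_state(): the state, without advancing time (a new reading comes with each control period).
- robot.capture(name): name is "scene" or "top" or "wrist"; returns (picture, depth): 384x512x3 uint8, red, green, blue; 384x512 float32, m along the optical axis (not along the pixel's ray), 0 where there is no reading.
- robot.camera_params(name): a dict with "fov_y" (degrees; the focal length in pixels is half the picture's height over the tangent of half this angle, whatever the lens; pixels are square), "cx", "cy" (the principal point, pixels), "D" ([k1, k2, p1, p2, k3] as OpenCV has them; the pictures are not rectified), "R" (3x3) and "t" (3): a world point X has camera coordinates R X + t. Camera axes: x right, y down, z forward; pixel columns grow to the right and rows downward; lengths in m; the calibration is good to about 2 mm. A picture is of the moment at which its call begins: read the wrist's pose just before it. camera_params takes no time and is no camera call; for the wrist camera it gives the pose at the moment of the call.
- robot.job_done(): hands the job in; it is judged then, once.
The state is a dict: "time_s": time; "joints": joint angles; "joint_velocities": joint speeds; "joint_efforts": joint torques, N m; "position": TCP position; "orientation": TCP orientation; "force": force on the tool from outside, world axes, zero at the start; "torque": the same for the moment, N m; "opening": finger opening in m; "grip_force": force on a finger pad.
Only numpy, scipy, OpenCV 4.12 (cv2) and the standard library are available. Lean on these libraries where they do the work, as an engineer would, in place of code of your own. Each camera call takes 0.05 s, during which the arm holds its last target. There are 200 camera calls.

### The job

All three drawers of the low cassette file are standing open. With your fingertips, push fully home the two drawers that hold a cassette with a wax block on it, without slamming them, and leave the drawer with the empty cassette standing open just where it is. Only push: the cassettes stay lying in their drawers and are not picked up, and the slide rack, the jar and the carton around and on the file stay where they are.

Things in the scene. Friction and masses are not known exactly. Their poses are not given: they have to be found in the camera images.
- file: low grey fixed cabinet, 180 deep (x) x 300 wide (y) x 60 mm high, three drawers side by side, all open. Origin: centre of its underside, on the bench. x points into it (the way drawers shut), y to its left seen from the robot, z up. Cabinet front plane at x = -90 mm; drawer centre lines at y = +98 (left), 0 (middle), -98 mm (right); 4 mm gaps between fronts
- drawer_left (a joint): how far the left drawer is out, m: 0 = fully home, front against the cabinet; 0.135 = end stop; it slides along the file's x axis, is held only by about 2 N of friction and some damping, and stays where it is left
- drawer_middle (a joint): how far the middle drawer is out, m: as for the left one
- drawer_right (a joint): how far the right drawer is out, m: as for the left one
- drawer_left_front (a point): point on the outer face of the left drawer's front, centre line, 42 mm above the bench; file's axes; at file x = -102 mm when home. Flat front 94 wide, 12 thick, 7 to 58 mm above the bench; cup pull 44 wide stands out 9 mm between 15 and 28 mm up, flat face above. Inside: 82 mm wide, floor 14 mm, side walls 40 mm above the bench
- drawer_middle_front (a point): point on the outer face of the middle drawer's front, centre line, 42 mm above the bench; file's axes; at file x = -102 mm when home. Flat front 94 wide, 12 thick, 7 to 58 mm above the bench; cup pull 44 wide stands out 9 mm between 15 and 28 mm up, flat face above. Inside: 82 mm wide, floor 14 mm, side walls 40 mm above the bench
- drawer_right_front (a point): point on the outer face of the right drawer's front, centre line, 42 mm above the bench; file's axes; at file x = -102 mm when home. Flat front 94 wide, 12 thick, 7 to 58 mm above the bench; cup pull 44 wide stands out 9 mm between 15 and 28 mm up, flat face above. Inside: 82 mm wide, floor 14 mm, side walls 40 mm above the bench
- wax_block_a: tissue cassette carrying a wax block: 28 x 41 mm flat base with a rounded wax block on top, 14 mm high in all; lies flat on the floor of one of the three drawers (which one varies). Origin: centre of its underside; z up. 30 g or less, loose
- wax_block_b: the second one of the same kind, in another drawer: tissue cassette carrying a wax block: 28 x 41 mm flat base with a rounded wax block on top, 14 mm high in all; lies flat on the floor of one of the three drawers (which one varies). Origin: centre of its underside; z up. 30 g or less, loose
- empty_cassette: empty tissue cassette: flat slotted tray 28 x 41 x 7 mm without any wax on it, lying in the remaining drawer. Origin: centre of its underside. Loose
- slide_rack: bystander: small slide rack full of slides, 36 x 100 x 80 mm high, standing loose on the bench left of the drawers. Origin: centre of its underside
- jar: bystander: round staining jar with knobbed lid, 57 mm across, 106 mm high, standing loose on the bench right of the drawers. Origin: centre of its underside
- slip_box: bystander: flat carton 60 x 60 x 22 mm high lying loose on top of the file. Origin: centre of its underside
There are look-alikes about, which are no part of the job. What is shaped like the wax_block_b but red is not meant. There is more than one size of the empty_cassette; the job needs the smaller.

How it is judged:
By the outcome, as a careful person would: the job done as asked, in the order asked, and still so for the second after the job is handed in, with the robot touching nothing.
It also fails if it takes over 42 s, if anything falls off the work surface, if the arm or the gripper's body presses on something with over 40 N, if the wrist force passes 120 N, or if a joint passes its speed limit or range.

## Working session

There is one attempt and no reset: what is moved stays moved. The work goes in short steps, Python scripts to look and compute and a tool call to move; the robot and the scene stay as the last step left them, time stands still between calls to the robot, and variables do not carry over. Pictures are saved under pics/ and viewed, at most 10 in all, crops included, and the job is handed in when it is done.

Besides the shell and the picture viewer there is one more tool, called after ">>>" by a JSON object that holds its "op" and its "data". move_arm: Moves the arm, as the interface text tells. Its arguments: {"type":"object","properties":{"steps":{"type":"array","items":{"type":"number"}},"newtons":{"type":"number"}},"required":["steps"]}

```bash
mkdir -p pics; cat > h.py <<'E'
import numpy as np, cv2
from station import robot
def cam(n):
    p=robot.camera_params(n); f=192/np.tan(np.radians(p['fov_y'])/2)
    return np.array([[f,0,p['cx']],[0,f,p['cy']],[0,0,1]]),np.array(p['D'],float),np.array(p['R']),np.array(p['t'])
def world(n,d,pts):
    K,D,R,t=cam(n); o=[]
    u=cv2.undistortPoints(np.array(pts,float).reshape(-1,1,2),K,D).reshape(-1,2)
    for (x,y),(c,r) in zip(u,pts):
        w=np.median(d[r-1:r+2,c-1:c+2]); o.append(R.T@(np.array([x,y,1])*w-t))
    return np.array(o)
E
python3 - <<'E'
from h import *
for n in ("scene","top"):
    p,d=robot.capture(n); np.savez(n+'.npz',p=p,d=d)
    cv2.imwrite(f'pics/{n}.png',p[...,::-1]); print(cam(n)[2:],robot.get_state()['orientation'])
a=[cv2.imread(f'pics/{n}.png') for n in("scene","top")]
cv2.imwrite('pics/both.png',cv2.resize(np.vstack(a),(800,1200)))
E
```

```text
(array([[-0.73713925, -0.67554546, -0.01624969],
       [-0.51491655,  0.57711221, -0.63387889],
       [ 0.4375919 , -0.45888978, -0.7732616 ]]), array([0.47033717, 0.34775479, 0.66558873])) [-3.10942003e+00 -4.37886912e-01  1.95164171e-04]
(array([[ 0.00176643, -0.99997314,  0.00711273],
       [-0.99385145, -0.00254296, -0.11069248],
       [ 0.1107076 , -0.00687346, -0.99382925]]), array([0.01211165, 0.62579543, 1.19743484])) [-3.10951751e+00 -4.37885808e-01  1.50772967e-04]
```

View pics/scene.png

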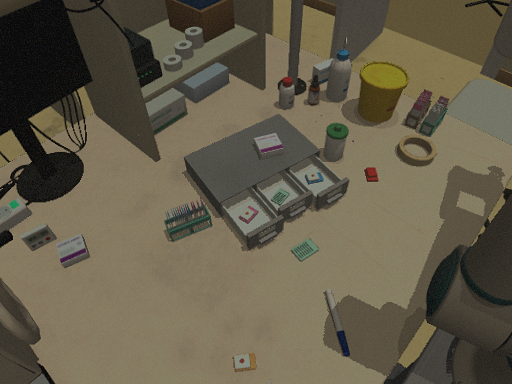

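View pics/top.png

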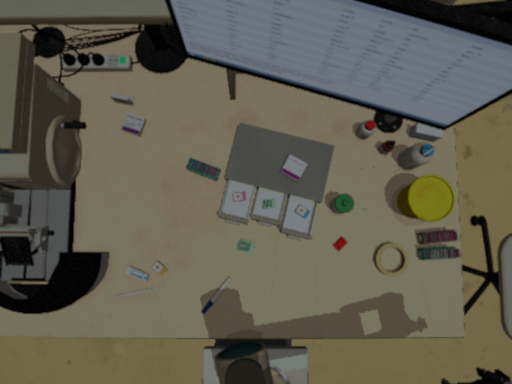

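The left drawer (239,197) holds a pink cassette and the right one (302,212) a blue one. The middle drawer (268,203) holds a green slotted one that looks empty. Loose look-alikes are a green cassette at (245,245) and a red block at (340,243) on the bench. I'll confirm with an enlarged crop.

```bash
python3 - <<'E'
from h import *
s=np.load('scene.npz');t=np.load('top.npz')
cv2.imwrite('pics/c1.png',np.hstack([cv2.resize(s['p'][150:250,215:355,::-1],None,fx=3.5,fy=3.5,interpolation=2)[:350],]))
cv2.imwrite('pics/c2.png',cv2.resize(t['p'][115:245,205:365,::-1],None,fx=4.5,fy=4.5,interpolation=2))
E
```

```text
(no output)
```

View pics/c1.png

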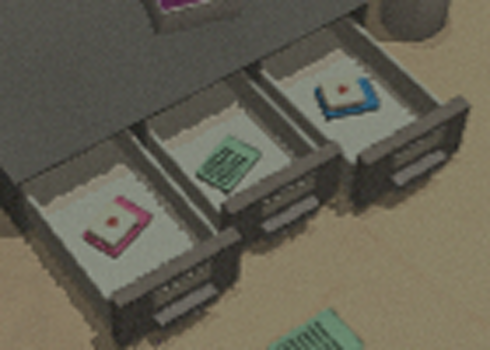

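View pics/c2.png

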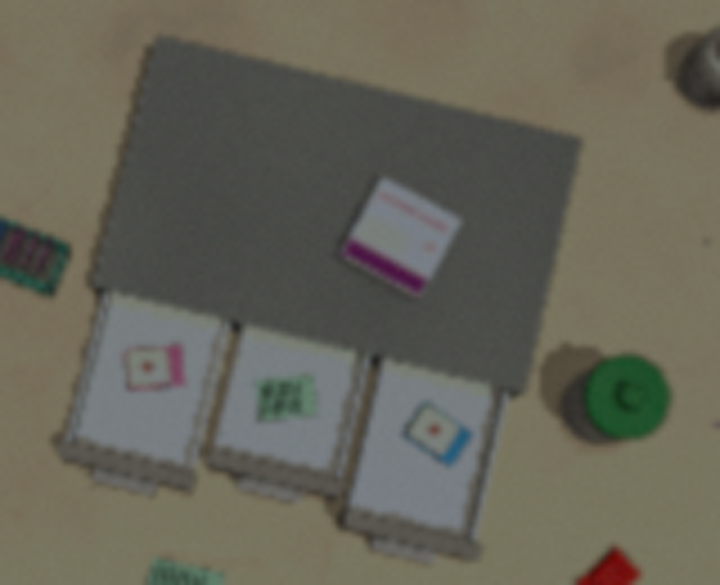

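The crop confirms it. The left drawer (pink, with a cream wax block) and the right drawer (blue, with a wax block) are to be pushed. The middle one (green slotted tray, no wax) stays open. Next I measure the cabinet corners and drawer fronts.

```bash
python3 - <<'E'
from h import *
K,D,R,t=cam('top')
def pl(q,z):
    q=np.array(q,float)/4.5+[205,115]-.39
    u=cv2.undistortPoints(q.reshape(-1,1,2),K,D).reshape(-1,2); C=-R.T@t
    r=np.c_[u,np.ones(len(u))]@R; return C+r*((z-C[2])/r[:,2])[:,None]
c=pl([(155,38),(580,138),(522,392),(95,288)],.06)
print(c.round(4), np.linalg.norm(np.diff(c,axis=0),axis=1))
rect=cv2.minAreaRect((c[:,:2]*1000).astype(np.float32)); 
ex=(c[0]-c[3]+c[1]-c[2])[:2]; ey=(c[0]-c[1]+c[3]-c[2])[:2]
yaw=np.mean([np.arctan2(ex[1],ex[0]),np.arctan2(-ey[0],ey[1])]); print('yaw',yaw,np.arctan2(ex[1],ex[0]),np.arctan2(-ey[0],ey[1]))
o=c[:,:2].mean(0); print('origin',o)
M=np.array([[np.cos(yaw),-np.sin(yaw)],[np.sin(yaw),np.cos(yaw)]])
f=pl([(60,460),(193,490),(205,465),(338,492),(340,527),(478,557)],.058)[:,:2]
print('fronts file frame',((f-o)@M).round(4))
for n in [98,0,-98]: print(n,(o+M@[-.102,n/1000]).round(4))
print('ex',M[:,0]); 
T=np.load('top.npz'); 
print('heights',world('top',T['d'],[(260,150),(239,197),(343,203),(204,168)]).round(3))
print(robot.get_state()['position'],robot.get_state()['force'])
E
```

```text
[[ 0.8342  0.0519  0.06  ]
 [ 0.7657 -0.2375  0.06  ]
 [ 0.5922 -0.1948  0.06  ]
 [ 0.6616  0.0912  0.06  ]] [0.2974143  0.17863756 0.29436819]
yaw -0.23405374042288024 -0.23290541633501075 -0.23520206451074974
origin [ 0.71340941 -0.07230406]
fronts file frame [[-0.2057  0.1421]
 [-0.2044  0.0514]
 [-0.1864  0.0475]
 [-0.1831 -0.0427]
 [-0.2054 -0.0492]
 [-0.2033 -0.1428]]
98 [0.6369 0.0467]
0 [ 0.6142 -0.0486]
-98 [ 0.5915 -0.144 ]
ex [ 0.97273424 -0.23192263]
heights [[ 0.75  -0.012  0.058]
 [ 0.609  0.052  0.027]
 [ 0.585 -0.253  0.101]
 [ 0.693  0.157  0.065]]
[ 0.1449563  -0.50426918  0.19704411] [ 0.28475088  0.42629555 -0.87681573]
```

>>> {"op": "move_arm", "data": {"steps": [0.031,0.039,0,0,0,-0.05,0,0.062,0.078,0,0,0,-0.1,0,0.093,0.117,0,0,0,-0.15,0,0.124,0.156,0,0,0,-0.2,0,0.155,0.195,0,0,0,-0.25,0,0.186,0.234,0,0,0,-0.3,0,0.217,0.273,0,0,0,-0.36,0,0.248,0.312,0,0,0,-0.41,0,0.28,0.352,0,0,0,-0.46,0,0.307,0.393,0,0,0,-0.514,0]}}

```text
time_s: 1.35
position: [0.4527, -0.11, 0.1974]
orientation: [3.12, -0.369, -0.001]
force: [0.1, -0.1, -0.7]
opening: 0.0001
grip_force: 0.0
```

>>> {"op": "move_arm", "data": {"steps": [0,0,-0.03,0,0,0,0,0,0,-0.065,0,0,0,0,0,0,-0.1,0,0,0,0,0,0,-0.13,0,0,0,0,0,0,-0.15,0,0,0,0,0,0,-0.159,0,0,0,0,0,0,-0.159,0,0,0,0]}}

```text
time_s: 2.22
position: [0.4518, -0.1115, 0.0386]
orientation: [-3.12, 0.367, 0.001]
force: [0.1, -0.4, 0.5]
opening: -0.0001
grip_force: 0.0
```

```bash
python3 - <<'E'
from h import *
print(robot.get_state())
p,d=robot.capture('top'); q,_=robot.capture('scene')
cv2.imwrite('pics/a1.png',np.hstack([cv2.resize(p[130:290,205:365,::-1],(400,400)),cv2.resize(q[120:280,215:375,::-1],(400,400))]))
E
```

```text
{'time_s': 2.225, 'joints': array([-3.21295482e-01,  2.41406588e-03,  1.77736707e+00, -1.16713357e-04,
        1.36274208e+00,  1.48372849e+00]), 'joint_velocities': array([ 0.0020387 , -0.01634951, -0.02222419, -0.00010251,  0.00683168,
        0.00056668]), 'joint_efforts': array([-4.17236777e-03, -3.23101974e+01, -3.22362757e+01, -6.30861487e-04,
       -9.41286539e-02, -5.98432689e-05]), 'position': array([ 0.45177246, -0.11151007,  0.03857126]), 'orientation': array([-3.12000053e+00,  3.67036740e-01,  1.46769183e-03]), 'force': array([ 0.05680692, -0.41300712,  0.52542548]), 'torque': array([-0.01482445, -0.01788163, -0.00599915]), 'grip_force': 0.0, 'opening': -0.00012015051899507996}
```

View pics/a1.png

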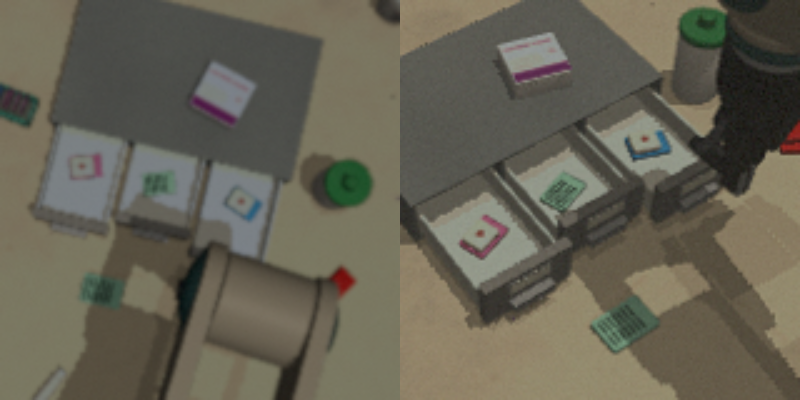

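The fingertip sits about 30 mm in front of the right drawer's front (left panel, about (220,250)). The bystanders haven't moved. I'll push gently along the file's x axis.

>>> {"op": "move_arm", "data": {"steps": [0.0097,-0.0023,0,0,0,0,0,0.0175,-0.0042,0,0,0,0,0,0.0224,-0.0053,0,0,0,0,0,0.0263,-0.0063,0,0,0,0,0,0.0302,-0.0072,0,0,0,0,0,0.035,-0.0083,0,0,0,0,0,0.0409,-0.0097,0,0,0,0,0,0.0477,-0.0114,0,0,0,0,0,0.0545,-0.013,0,0,0,0,0,0.0613,-0.0146,0,0,0,0,0]}}

```text
time_s: 3.58
position: [0.5138, -0.1263, 0.0388]
orientation: [3.12, -0.367, 0.0]
force: [-1.1, 0.2, 0.3]
opening: 0.0002
grip_force: 0.0
```

>>> {"op": "move_arm", "data": {"steps": [0.0068,-0.0016,0,0,0,0,0,0.0136,-0.0032,0,0,0,0,0,0.0204,-0.0049,0,0,0,0,0,0.0272,-0.0065,0,0,0,0,0,0.034,-0.0081,0,0,0,0,0,0.0399,-0.0095,0,0,0,0,0,0.0457,-0.0109,0,0,0,0,0,0.0506,-0.0121,0,0,0,0,0,0.0545,-0.013,0,0,0,0,0,0.0574,-0.0137,0,0,0,0,0]}}

```text
time_s: 4.82
position: [0.5709, -0.14, 0.0388]
orientation: [3.12, -0.367, -0.0]
force: [0.7, -0.3, -0.2]
opening: -0.0001
grip_force: 0.0
```

>>> {"op": "move_arm", "data": {"steps": [0.0019,-0.0005,0,0,0,0,0,0.0039,-0.0009,0,0,0,0,0,0.0058,-0.0014,0,0,0,0,0,0.0073,-0.0017,0,0,0,0,0,0.0088,-0.0021,0,0,0,0,0]}}

```text
time_s: 5.45
position: [0.5796, -0.142, 0.0388]
orientation: [3.12, -0.367, 0.0]
force: [1.2, -0.2, 0.1]
opening: 0.0001
grip_force: 0.0
```

```bash
python3 - <<'E'
from h import *
print(robot.get_state()['force'])
q,_=robot.capture('scene')
cv2.imwrite('pics/a2.png',cv2.resize(q[120:260,205:375,::-1],(765,600),interpolation=2))
E
```

```text
[ 1.23901154 -0.20770313  0.12969127]
```

View pics/a2.png

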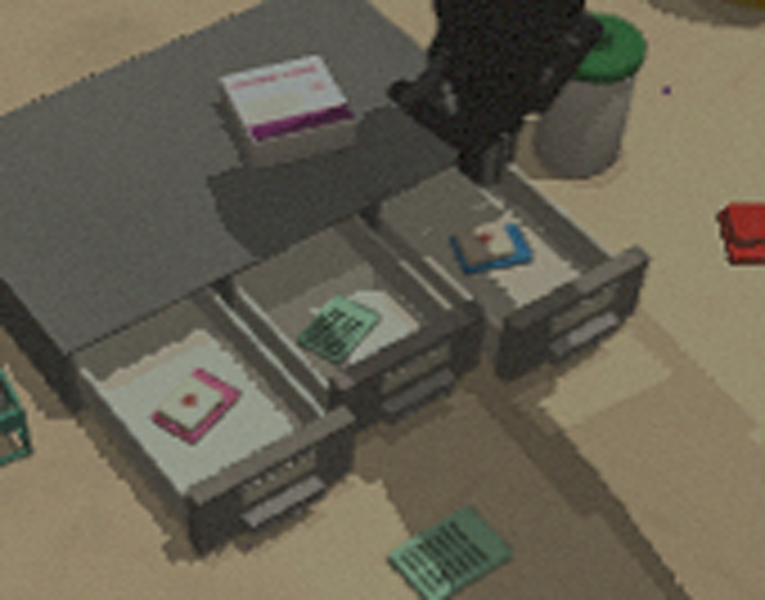

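The right drawer has not moved. The finger (490,175) went past the right side of the drawer, outside its wall, so one of my positions is off. I'll cross-check with both cameras' depth before moving again.

```bash
python3 - <<'E'
from h import *
s=np.load('scene.npz')['d'];t=np.load('top.npz')['d']
def pr(n,X):
    K,D,R,tt=cam(n); return cv2.projectPoints(np.array(X,float).reshape(-1,1,3),cv2.Rodrigues(R)[0],tt,K,D)[0].reshape(-1,2).round(1)
X=[robot.get_state()['position'],[.4518,-.1115,.0386],[.6616,.0912,.06],[.5922,-.1948,.06],[.585,-.253,.101]]
print('scene',pr('scene',X));print('top',pr('top',X))
# box centre, jar lid, left wax, red block: scene and top
print(world('scene',s,[(269,145),(337,131),(248,213),(372,174),(305,250),(315,177)]).round(3))
print(world('top',t,[(294,167),(343,203),(239,197),(340,243),(245,245),(302,212)]).round(3))
print(cam('scene')[:2],cam('top')[:2])
_,d=robot.capture('scene'); print('hand depth pts',world('scene',d,[(313,158),(314,156),(315,150)]).round(3))
E
```

```text
scene [[310.3 169.5]
 [346.  203.6]
 [220.3 201.9]
 [319.7 150.2]
 [337.4 127.9]]
top [[302.2 206.4]
 [292.6 248.5]
 [225.7 178.6]
 [320.6 201.7]
 [343.1 203. ]]
[[ 0.687 -0.106  0.081]
 [ 0.583 -0.25   0.094]
 [ 0.61   0.055  0.027]
 [ 0.463 -0.256  0.014]
 [ 0.456  0.034  0.006]
 [ 0.561 -0.139  0.027]]
[[ 0.694 -0.113  0.082]
 [ 0.585 -0.253  0.101]
 [ 0.609  0.052  0.027]
 [ 0.468 -0.261  0.013]
 [ 0.462  0.033  0.006]
 [ 0.563 -0.143  0.025]]
(array([[380.33029735,   0.        , 255.30112077],
       [  0.        , 380.33029735, 192.35023002],
       [  0.        ,   0.        ,   1.        ]]), array([-0.08072784,  0.        ,  0.        ,  0.        ,  0.        ])) (array([[400.63092019,   0.        , 251.38008089],
       [  0.        , 400.63092019, 191.39431171],
       [  0.        ,   0.        ,   1.        ]]), array([-0.03494475,  0.        ,  0.        ,  0.        ,  0.        ]))
hand depth pts [[ 0.571 -0.133  0.093]
 [ 0.57  -0.134  0.099]
 [ 0.568 -0.132  0.122]]
```

```bash
python3 - <<'E'
from h import *
d0=np.load('scene.npz')['d']; q,d=robot.capture('scene')
pts=[(c,r) for r in range(140,185) for c in range(295,345) if d0[r,c]-d[r,c]>.012 and d[r,c]>0]
W=world('scene',d,pts)
for lo in np.arange(.03,.13,.01):
    m=(W[:,2]>=lo)&(W[:,2]<lo+.01)
    if m.sum(): print(round(lo,3),m.sum(),W[m].mean(0).round(3),W[m].min(0).round(3),W[m].max(0).round(3))
w,dw=robot.capture('wrist')
a=cv2.resize(q[140:190,285:350,::-1],(780,600),interpolation=2)[:, :]
cv2.imwrite('pics/a3.png',np.hstack([cv2.resize(a,(390,300)),cv2.resize(w[...,::-1],(400,300))]))
E
```

```text
0.03 1 [ 0.587 -0.181  0.034] [ 0.587 -0.181  0.034] [ 0.587 -0.181  0.034]
0.04 1 [ 0.6   -0.232  0.043] [ 0.6   -0.232  0.043] [ 0.6   -0.232  0.043]
0.06 2 [ 0.608 -0.163  0.066] [ 0.576 -0.191  0.062] [ 0.64  -0.136  0.07 ]
0.07 9 [ 0.571 -0.134  0.078] [ 0.567 -0.141  0.075] [ 0.575 -0.129  0.08 ]
0.08 34 [ 0.574 -0.135  0.085] [ 0.566 -0.152  0.08 ] [ 0.587 -0.128  0.09 ]
0.09 33 [ 0.573 -0.134  0.095] [ 0.566 -0.156  0.09 ] [ 0.587 -0.126  0.1  ]
0.1 26 [ 0.57  -0.137  0.105] [ 0.566 -0.152  0.1  ] [ 0.58  -0.126  0.109]
0.11 30 [ 0.568 -0.136  0.116] [ 0.562 -0.167  0.111] [ 0.575 -0.111  0.12 ]
0.12 87 [ 0.573 -0.134  0.125] [ 0.56  -0.174  0.12 ] [ 0.593 -0.105  0.13 ]
```

View pics/a3.png

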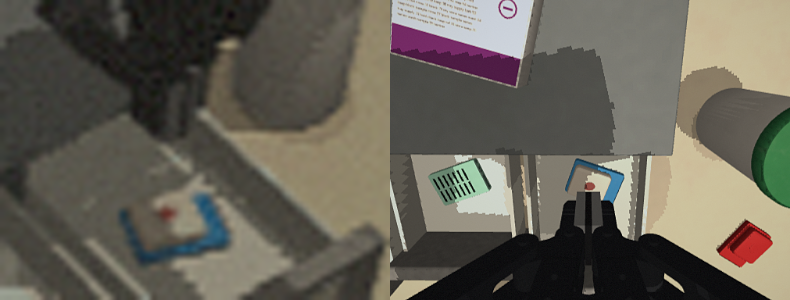

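The depth images show the real fingertips at z ≈ 0.075, while the robot reports 0.039, so reported height is about 36 mm too low; x and y agree. The finger simply passed above the drawer front and touched nothing. I'll back out, then lower in front of the drawer and check the height by depth.

>>> {"op": "move_arm", "data": {"steps": [0,0,0.02,0,0,0,0,-0.03,0.007,0.025,0,0,0,0,-0.065,0.0155,0.025,0,0,0,0,-0.1,0.024,0.025,0,0,0,0,-0.132,0.0315,0.025,0,0,0,0,-0.132,0.0315,0,0,0,0,0,-0.132,0.0315,-0.015,0,0,0,0,-0.132,0.0315,-0.027,0,0,0,0,-0.132,0.0315,-0.031,0,0,0,0,-0.132,0.0315,-0.031,0,0,0,0]}}

```text
time_s: 6.9
position: [0.4477, -0.1105, 0.0078]
orientation: [3.12, -0.367, -0.001]
force: [0.4, 0.1, -0.2]
opening: 0.0
grip_force: 0.0
```

```bash
cat > tip.py <<'E'
from h import *
d0=np.load('scene.npz')['d']; q,d=robot.capture('scene'); P=robot.get_state()['position']
c0,r0=cv2.projectPoints(P.reshape(1,1,3)+[0,0,.03],cv2.Rodrigues(cam('scene')[2])[0],cam('scene')[3],*cam('scene')[:2])[0].ravel().astype(int)
pts=[(c,r) for r in range(r0-25,r0+25) for c in range(c0-25,c0+25) if d0[r,c]-d[r,c]>.01 and d[r,c]>0]
W=world('scene',d,pts); W=W[np.hypot(*(W[:,:2]-P[:2]).T)<.025]
print(P.round(4),robot.get_state()['force'].round(1))
for lo in np.arange(0,.1,.01):
    m=(W[:,2]>=lo)&(W[:,2]<lo+.01)
    if m.sum(): print(round(lo,3),m.sum(),W[m].mean(0).round(3),W[m].min(0).round(3))
E
python3 tip.py
```

```text
[ 0.4479 -0.1106  0.0082] [0.9 0.4 0.5]
0.0 1 [ 0.452 -0.132  0.001] [ 0.452 -0.132  0.001]
0.04 11 [ 0.44  -0.102  0.047] [ 0.436 -0.109  0.045]
0.05 33 [ 0.444 -0.101  0.055] [ 0.435 -0.121  0.05 ]
0.06 21 [ 0.442 -0.1    0.064] [ 0.436 -0.111  0.061]
0.07 21 [ 0.44  -0.102  0.074] [ 0.435 -0.113  0.07 ]
0.08 22 [ 0.436 -0.105  0.086] [ 0.433 -0.12   0.081]
0.09 57 [ 0.444 -0.1    0.095] [ 0.43  -0.128  0.09 ]
```

The tip is really at z ≈ 0.044, on the flat face above the pull. I'll push again and watch the force.

>>> {"op": "move_arm", "data": {"steps": [0.0117,-0.0028,-0.002,0,0,0,0,0.0214,-0.0051,-0.003,0,0,0,0,0.0263,-0.0063,-0.003,0,0,0,0,0.0302,-0.0072,-0.003,0,0,0,0,0.034,-0.0081,-0.003,0,0,0,0,0.0389,-0.0093,-0.003,0,0,0,0,0.0447,-0.0107,-0.003,0,0,0,0,0.0515,-0.0123,-0.003,0,0,0,0,0.0583,-0.0139,-0.003,0,0,0,0,0.0651,-0.0155,-0.003,0,0,0,0]}}

```text
time_s: 8.2
position: [0.513, -0.1263, 0.0048]
orientation: [3.12, -0.367, -0.0]
force: [-2.8, -0.9, 0.9]
opening: -0.0001
grip_force: 1.1
```

Contact, about 3 N. Continuing.

>>> {"op": "move_arm", "data": {"steps": [0.0068,-0.0016,0,0,0,0,0,0.0136,-0.0032,0,0,0,0,0,0.0204,-0.0049,0,0,0,0,0,0.0272,-0.0065,0,0,0,0,0,0.034,-0.0081,0,0,0,0,0,0.0399,-0.0095,0,0,0,0,0,0.0457,-0.0109,0,0,0,0,0,0.0506,-0.0121,0,0,0,0,0,0.0545,-0.013,0,0,0,0,0,0.0574,-0.0137,0,0,0,0,0]}}

```text
time_s: 9.45
position: [0.5702, -0.1397, 0.0048]
orientation: [3.12, -0.367, -0.0]
force: [-2.9, -1.3, -0.5]
opening: 0.0001
grip_force: 1.0
```

>>> {"op": "move_arm", "data": {"steps": [0.0019,-0.0005,0,0,0,0,0,0.0034,-0.0008,0,0,0,0,0,0.0049,-0.0012,0,0,0,0,0,0.0063,-0.0015,0,0,0,0,0]}}

```text
time_s: 9.95
position: [0.5763, -0.1412, 0.0048]
orientation: [3.12, -0.367, -0.0]
force: [-2.7, -1.4, -0.6]
opening: 0.0003
grip_force: 1.0
```

>>> {"op": "move_arm", "data": {"steps": [0.0015,-0.0004,0,0,0,0,0,0.0029,-0.0007,0,0,0,0,0,0.0044,-0.001,0,0,0,0,0]}}

```text
time_s: 10.32
position: [0.5808, -0.1422, 0.0048]
orientation: [3.12, -0.367, -0.0]
force: [-2.7, -1.9, -1.4]
opening: 0.0
grip_force: 1.0
```

>>> {"op": "move_arm", "data": {"steps": [0.001,-0.0002,0,0,0,0,0,0.002,-0.0005,0,0,0,0,0,0.003,-0.0007,0,0,0,0,0]}}

```text
time_s: 10.7
position: [0.5831, -0.1428, 0.0048]
orientation: [-3.12, 0.367, 0.003]
force: [-8.8, 0.1, 3.3]
opening: 0.0001
grip_force: 4.3
```

Force is rising at the stop. One small press to seat it, then I back off and cross to the left drawer, raised.

>>> {"op": "move_arm", "data": {"steps": [0.001,-0.0002,0,0,0,0,0,0.001,-0.0002,0,0,0,0,0]}}

```text
time_s: 10.95
position: [0.5831, -0.1427, 0.0048]
orientation: [-3.12, 0.367, 0.007]
force: [-11.5, 1.0, 5.6]
opening: 0.0004
grip_force: 5.9
```

>>> {"op": "move_arm", "data": {"steps": [-0.015,0.0035,0,0,0,0,0,-0.03,0.007,0,0,0,0,0,-0.045,0.0105,0.035,0,0,0,0,-0.06,0.03,0.07,0,0,0,0,-0.07,0.075,0.07,0,0,0,0,-0.078,0.125,0.07,0,0,0,0,-0.085,0.175,0.07,0,0,0,0,-0.092,0.224,0.07,0,0,0,0,-0.092,0.224,0.035,0,0,0,0,-0.092,0.224,0.005,0,0,0,0]}}

```text
time_s: 12.2
position: [0.4933, 0.0822, 0.0096]
orientation: [-3.119, 0.364, -0.004]
force: [0.2, 0.4, -0.6]
opening: 0.0001
grip_force: 0.0
```

```bash
python3 tip.py; python3 - <<'E'
from h import *
q,_=robot.capture('scene')
cv2.imwrite('pics/a4.png',cv2.resize(q[120:280,195:375,::-1],(675,600),interpolation=2))
E
```

```text
[0.4905 0.0816 0.0052] [-2.6 -0.  -3.7]
0.0 2 [0.502 0.066 0.002] [0.496 0.059 0.002]
0.04 4 [0.485 0.09  0.047] [0.481 0.087 0.045]
0.05 30 [0.484 0.088 0.055] [0.48  0.072 0.05 ]
0.06 27 [0.485 0.089 0.065] [0.48  0.072 0.06 ]
0.07 26 [0.484 0.089 0.075] [0.48  0.077 0.07 ]
0.08 25 [0.481 0.086 0.086] [0.476 0.064 0.08 ]
0.09 70 [0.487 0.092 0.096] [0.474 0.062 0.09 ]
```

View pics/a4.png

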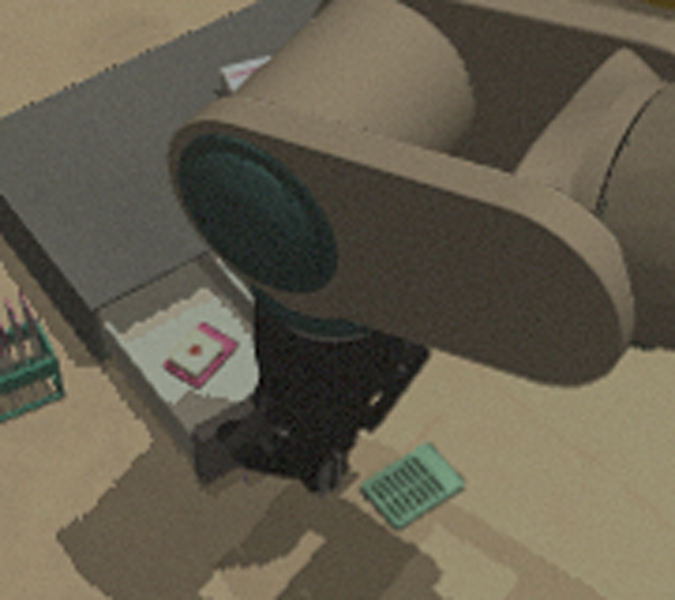

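The hand is in front of the left drawer (tip near (325,485)), with the real tip height about 0.042. The pink block is undisturbed. Pushing.

>>> {"op": "move_arm", "data": {"steps": [0.0117,-0.0028,0,0,0,0,0,0.0233,-0.0056,0,0,0,0,0,0.0282,-0.0067,0,0,0,0,0,0.0321,-0.0077,0,0,0,0,0,0.037,-0.0088,0,0,0,0,0,0.0418,-0.01,0,0,0,0,0,0.0477,-0.0114,0,0,0,0,0,0.0545,-0.013,0,0,0,0,0,0.0613,-0.0146,0,0,0,0,0,0.0681,-0.0162,0,0,0,0,0]}}

```text
time_s: 13.55
position: [0.5612, 0.0645, 0.0098]
orientation: [3.12, -0.367, -0.0]
force: [-2.6, -0.6, 1.0]
opening: -0.0001
grip_force: 1.1
```

>>> {"op": "move_arm", "data": {"steps": [0.0068,-0.0016,0,0,0,0,0,0.0136,-0.0032,0,0,0,0,0,0.0204,-0.0049,0,0,0,0,0,0.0272,-0.0065,0,0,0,0,0,0.034,-0.0081,0,0,0,0,0,0.0399,-0.0095,0,0,0,0,0,0.0457,-0.0109,0,0,0,0,0,0.0506,-0.0121,0,0,0,0,0,0.0545,-0.013,0,0,0,0,0,0.0574,-0.0137,0,0,0,0,0]}}

```text
time_s: 14.8
position: [0.6184, 0.051, 0.0097]
orientation: [3.12, -0.367, -0.0]
force: [-2.4, -1.1, 0.3]
opening: -0.0
grip_force: 1.0
```

>>> {"op": "move_arm", "data": {"steps": [0.0019,-0.0005,0,0,0,0,0,0.0038,-0.0009,0,0,0,0,0,0.0053,-0.0013,0,0,0,0,0,0.0068,-0.0016,0,0,0,0,0,0.0078,-0.0018,0,0,0,0,0,0.0088,-0.0021,0,0,0,0,0]}}

```text
time_s: 15.55
position: [0.6271, 0.049, 0.0098]
orientation: [-3.12, 0.367, 0.0]
force: [-2.4, -1.1, -1.2]
opening: -0.0001
grip_force: 1.0
```

>>> {"op": "move_arm", "data": {"steps": [0.001,-0.0002,0,0,0,0,0,0.002,-0.0005,0,0,0,0,0]}}

```text
time_s: 15.8
position: [0.629, 0.0485, 0.0098]
orientation: [3.12, -0.367, -0.0]
force: [-2.9, -1.0, -0.7]
opening: -0.0001
grip_force: 1.0
```

>>> {"op": "move_arm", "data": {"steps": [0.001,-0.0002,0,0,0,0,0,0.002,-0.0005,0,0,0,0,0,0.002,-0.0005,0,0,0,0,0]}}

```text
time_s: 16.18
position: [0.6298, 0.0483, 0.0098]
orientation: [3.12, -0.367, -0.005]
force: [-9.9, 0.9, 3.0]
opening: 0.0
grip_force: 4.6
```

>>> {"op": "move_arm", "data": {"steps": [0.001,-0.0002,0,0,0,0,0,0.001,-0.0002,0,0,0,0,0,-0.015,0.0035,0,0,0,0,0,-0.03,0.007,0,0,0,0,0,-0.06,0.014,0.03,0,0,0,0,-0.09,0.021,0.07,0,0,0,0,-0.13,0.04,0.11,0,0,0,0,-0.15,0.09,0.13,0,0,0,0,-0.17,0.14,0.13,0,0,0,0,-0.19,0.19,0.13,0,0,0,0]}}

```text
time_s: 17.42
position: [0.441, 0.2398, 0.1412]
orientation: [-3.118, 0.367, -0.005]
force: [0.4, 0.0, -0.7]
opening: -0.0001
grip_force: 0.0
```

```bash
python3 - <<'E'
from h import *
p,_=robot.capture('top'); q,_=robot.capture('scene')
cv2.imwrite('pics/a5.png',np.hstack([cv2.resize(p[115:275,195:355,::-1],(400,400),interpolation=2),cv2.resize(q[110:270,205:365,::-1],(400,400),interpolation=2)]))
print(robot.get_state()['force'])
E
```

```text
[ 0.76434233 -1.07859398 -0.29004387]
```

View pics/a5.png

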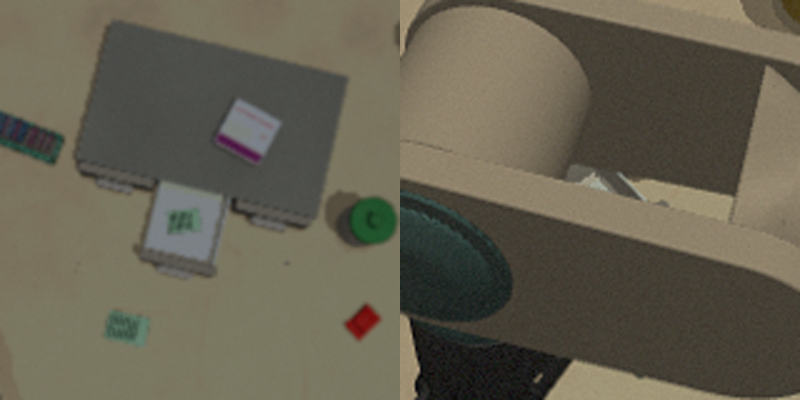

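The top view shows the left front (115,175) and right front (275,212) flush with the cabinet. The middle drawer is still open with its green tray, and the rack, jar and carton haven't moved.

```bash
python3 -c "
from station import robot
print(robot.job_done())"
```

```text
the job is handed in; nothing more can be done
None
```

I pushed the left drawer (pink wax block) and right drawer (blue wax block) gently home and left the middle one with the empty cassette open; the final top view showed the rack, jar and carton unmoved, and the job was handed in at about 17.5 s.

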